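# Start the polishing bench in the right order

## Robot

A 6-joint arm with a two-finger parallel gripper is mounted at the origin on a cart in front of the work surface, level with it; the furniture and walls round the work are solid. World frame = base frame: x ahead of the robot, y to its left, z up, the work surface at z = 0. Lengths are in m, angles in rad, forces in N, time in s.
With the tool pointing down it reaches from about 0.35 to 0.775 m from the base axis. Payload 7.3 kg.
Tool frame: the origin (TCP) lies at the very end of the fingers, on their centre line; the grasp point (between the pads) lies 19 mm behind it; z points along the fingers, y is the line along which they close (so a half turn about z gives the same grasp; the last joint's range is limited). The gripper opens to 92 mm and grips with 3 to 60 N. Pads are 19 mm wide; open, the fingers measure 130 mm over their backs; the gripper's body (75 mm by 190 mm) begins 47 mm behind the grasp point.
Start: joints at [1.055, 0.342, 1.524, -0, 1.275, -0.146], TCP at [0.19, 0.49, 0.204] pointing down, gripper open.
Joint ranges: [-2.53, 2.53], [-0.77, 2.02], [0.04, 2.7], [-1, 4.14], [0.28, 2.66], [-3.11, 3.11]. Speed limits (rad/s): [2.57, 2.57, 3.14, 3.14, 3.14, 3.14].

## Interface

Orientations are given as [roll, pitch, yaw] about the fixed x, y, z axes, in that order (R = Rz(yaw) Ry(pitch) Rx(roll)).
In Python, from cell import observe, read_camera, get_calibration, hand_in, search_frame gives the robot as it stands.
- The arm moves only by the tool step_arm, never from a script. Its argument "commands" is a list of rows, each an object with "translation": the shift along the tool's x, y, z in mm, a list of three; "roll": the turn about the tool's z in rad. In form: [{"translation": [x, y, z], "roll": roll}, ...]. A call has 1 to 20 rows; each row shifts and turns the commanded pose from where the row before left it, along the tool's axes as they then stand; what a row does not reach is not made up. A row lasts 1/12 s, in which the tool goes at most 41.7 mm and 7.16 degrees, less where a joint would pass 70% of its speed; a pose out of reach is approached as far as the arm can. A call is refused whole if a number of a shift passes 41.7 or a number of a turn 0.125, either way. A call with a gripper value outside its range is refused whole. "fingers" is the opening, from 0 (shut) to 1 (fully open), set as the call begins (left out, the last holds). The fingers move at their own pace and stop on an object; "grip_force" is the grip in N (left out, the last holds). Time passes only in rows, so rows that do not move let the fingers close. It gives the time, the measured TCP pose, the force, the opening and the grip force at its end, in the units of the state.
- observe(): the state, without advancing time (a new reading comes with each control period).
- read_camera(name): name is "scene" or "top" or "wrist"; returns the picture (384x512x3 uint8, red, green, blue); there is no depth.
- get_calibration(name): a dict with "camera_matrix" (3x3 intrinsics, pixels), "world_from_camera" (4x4, takes a point from camera to world coordinates). Camera axes: x right, y up, looking along -z (the intrinsics and any distortion apply to the point x, -y, -z); pixel columns grow to the right and rows downward; lengths in m; the calibration is good to about 2 mm. A picture is of the moment at which its call begins: read the wrist's pose just before it. get_calibration takes no time and is no camera call; for the wrist camera it gives the pose at the moment of the call.
- hand_in(): hands the job in; it is judged then, once.
Trained networks look in the newest picture that a camera, given by its name, has taken for a name from the list of things; names that differ only in an ending like _2 or _b are one class to them, and where a whole thing is asked for, a point or a joint stands for the part that bears it (a point fixed in the world has none). Each returns a list of dicts, best first, with "confidence" (0 to 1); they miss things now and then, are a little off and sometimes report something else, mostly with a low value. They report only what shows in the picture. A call takes as long as a camera call.
- search_frame(camera, name): "at" ([x, y, z] in m, in world coordinates, good to about 4 mm: the middle of the surface that is visible of it).
The state is a dict: "time": time; "qpos": joint angles; "qvel": joint speeds; "joint_efforts": joint torques, N m; "tool_pos": TCP position; "tool_rot": TCP orientation; "contact_force": force on the tool from outside, world axes, zero at the start; "torque": the same for the moment, N m; "opening": finger opening in m; "grip_force": force on a finger pad.
Only numpy, scipy, OpenCV 4.12 (cv2) and the standard library are available. Lean on these libraries where they do the work, as an engineer would, in place of code of your own. Each camera call takes 0.05 s, during which the arm holds its last target. There are 200 camera calls.

## Task

Start up the polishing bench at its control box: first press the black mains rocker fully over on its white-dot side, then press the blue dust-extraction rocker fully over on its white-dot side, and only then push the green start button all the way in, keep it in for a moment, and let it spring back. Leave both rockers on and do not press the red emergency-stop mushroom. Pick nothing up, and do not shift or knock over the loose things round the box.

Things in the scene. Friction and masses are not known exactly. Their poses are not given: they have to be found in the camera images.
- control_box: Fixed control box: dark steel chassis 116 mm (x) by 310 mm (y), 25 mm high, on the bench, carrying four switch modules in a row along its y. Origin at the centre of its underside, at bench height; x points away from the robot, give or take 0.3 rad of yaw, z up. Its controls are pressed from above; there is room only for closed fingertips.
- mains_module: Grey module with the black mains rocker. Its origin is the centre of its underside, on the 25 mm high chassis; axes parallel to the control box's. 96 mm (x) by 62 mm (y) by 40 mm high, its top 65 mm above the bench. Fixed; the four modules sit side by side, 70 mm apart, in any order.
- dust_module: Grey module with the blue dust-extraction rocker. Its origin is the centre of its underside, on the 25 mm high chassis; axes parallel to the control box's. 96 mm (x) by 62 mm (y) by 40 mm high, its top 65 mm above the bench. Fixed; the four modules sit side by side, 70 mm apart, in any order.
- start_module: Grey module with the green start button. Its origin is the centre of its underside, on the 25 mm high chassis; axes parallel to the control box's. 96 mm (x) by 62 mm (y) by 40 mm high, its top 65 mm above the bench. Fixed; the four modules sit side by side, 70 mm apart, in any order.
- stop_module: Yellow module with the red emergency-stop mushroom, which must not be pressed. Its origin is the centre of its underside, on the 25 mm high chassis; axes parallel to the control box's. 96 mm (x) by 62 mm (y) by 40 mm high, its top 65 mm above the bench. Fixed; the four modules sit side by side, 70 mm apart, in any order.
- mains_rocker (a joint): Black rocker, white dot on its far half (+x of the box). Hinge along the box's y, over the module's centre, 73 mm above the bench. 0 rad = off: dotted half sloping up at 0.4 rad; 0.4 = on, at its stop: dotted half level, its top 77 mm above the bench. Halves 31 x 32 mm. No spring, light friction (2 N at the dot): stays where left, even half-way. Starts at 0 to 0.06.
- dust_rocker (a joint): Blue rocker, white dot on its near half (-x of the box). Hinge along the box's y, over the module's centre, 73 mm above the bench. 0 rad = off: dotted half sloping up at 0.4 rad; 0.4 = on, at its stop: dotted half level, its top 77 mm above the bench. Halves 31 x 32 mm. No spring, light friction (2 N at the dot): stays where left, even half-way. Starts at 0 to 0.06.
- mains_rocker_dot (a point): Centre of the white dot on the face of the black rocker, 21 mm from its pivot: the place to press. It moves with the rocker, about 85 mm above the bench when off, 77 mm when on.
- dust_rocker_dot (a point): Centre of the white dot on the face of the blue rocker, 21 mm from its pivot: the place to press. It moves with the rocker, about 85 mm above the bench when off, 77 mm when on.
- start_button (a joint): Travel of the green push button straight down: 0 = out, 0.007 m = fully in. Spring return: 2 N to start moving, 5.5 N at full travel, then a hard stop.
- start_button_top (a point): Centre of the green button's flat top, 32 mm in diameter, 83 mm above the bench when out; 76 mm when in. A fixed grey collar of 44 mm diameter round it tops out 69 mm above the bench.
- stop_button (a joint): Travel of the red emergency-stop mushroom straight down: 0 = out, 0.006 m = pressed. Sprung. Must not be pressed.
- stop_button_top (a point): Top centre of the red mushroom, 38 mm in diameter, 93 mm above the bench.
- white_bottle: Loose small white plastic bottle with a nozzle, 21 mm in diameter, 52 mm tall, standing upright behind the control box. Origin at its base. Bystander.
- holed_block: Loose wooden block 60 x 24 x 20 mm with drilled holes, behind the control box. Origin at the centre of its underside. Bystander.
- wooden_spool: Loose waisted wooden spool, 30 mm in diameter, 28 mm tall, in front of the control box. Origin at its base. Bystander.
- brass_bar: Loose brass bar 80 x 37 x 16 mm, lying to the right of the control box (its -y end). Origin at the centre of its underside. Bystander.

How it is judged:
By the outcome, as a careful person would: the job done as asked, in the order asked, and still so for the second after the job is handed in, with the robot touching nothing.
It also fails if it takes over 40 s, if anything falls off the work surface, if the arm or the gripper's body presses on something with over 40 N, if the wrist force passes 120 N, or if a joint passes its speed limit or range.

## Working session

There is one attempt and no reset: what is moved stays moved. The work goes in short steps, Python scripts to look and compute and a tool call to move; the robot and the scene stay as the last step left them, time stands still between calls to the robot, and variables do not carry over. Pictures are saved under pics/ and viewed, at most 10 in all, crops included, and the job is handed in when it is done.

Besides the shell and the picture viewer there is one more tool, called after ">>>" by a JSON object that holds its "api" and its "payload", one argument or row to a line. step_arm: Moves the arm, as the interface text tells. Its arguments: {"type":"object","properties":{"commands":{"type":"array"},"fingers":{"type":"number"},"grip_force":{"type":"number"}},"required":["commands"]}

```bash
mkdir -p pics; python3 - <<'E'
from cell import *
import cv2
s=observe();print(s['time'],s['tool_pos'],s['tool_rot'],s['opening'])
for c in ['top','scene']:
    im=read_camera(c);cv2.imwrite(f'pics/{c}0.png',im[:,:,::-1])
    for n in ['control_box','mains_rocker_dot','dust_rocker_dot','start_button_top','stop_button_top','mains_module','dust_module','start_module','stop_module']:
        r=search_frame(c,n);print(c,n,[([round(float(v),4) for v in d['at']],round(d['confidence'],2)) for d in r[:2]])
print(observe()['time'])
E
```

```text
0.0 [0.18954057 0.48912837 0.2032544 ] [-3.14010206e+00 -1.99259185e-04  2.77173393e+00] 0.09176129328634361
top control_box [([0.5606, -0.1122, 0.0229], 0.81)]
top mains_rocker_dot [([0.5679, -0.0131, 0.0775], 0.75), ([0.5805, -0.2196, 0.0889], 0.23)]
top dust_rocker_dot [([0.5765, -0.1479, 0.0733], 0.72)]
top start_button_top [([0.5727, -0.0798, 0.0842], 0.63), ([0.6958, -0.2077, 0.0224], 0.5)]
top stop_button_top [([0.5812, -0.2213, 0.0893], 0.81), ([0.5653, -0.0143, 0.0759], 0.64)]
top mains_module [([0.5671, -0.0101, 0.0638], 0.55)]
top dust_module [([0.5787, -0.1536, 0.0682], 0.72), ([0.5809, -0.2191, 0.0883], 0.41)]
top start_module [([0.5684, -0.0809, 0.0658], 0.8), ([0.5602, -0.1129, 0.0229], 0.42)]
top stop_module [([0.5804, -0.2208, 0.0677], 0.74), ([0.5785, -0.1509, 0.0632], 0.74)]
scene control_box [([0.5223, -0.0253, 0.0278], 0.82), ([0.5676, -0.0739, 0.0838], 0.39)]
scene mains_rocker_dot [([0.5631, -0.0063, 0.0752], 0.66)]
scene dust_rocker_dot [([0.5745, -0.1464, 0.0777], 0.79)]
scene start_button_top [([0.5696, -0.0751, 0.0817], 0.67)]
scene stop_button_top [([0.5797, -0.2131, 0.089], 0.7), ([0.5665, -0.2092, 0.0689], 0.23)]
scene mains_module [([0.5543, 0.0016, 0.0657], 0.92)]
scene dust_module [([0.5641, -0.1382, 0.0626], 0.78)]
scene start_module [([0.5593, -0.0722, 0.0634], 0.76), ([0.5229, -0.0254, 0.0272], 0.52)]
scene stop_module [([0.5686, -0.2111, 0.0643], 0.83), ([0.5597, -0.0715, 0.0636], 0.18)]
1.0
```

View pics/top0.png

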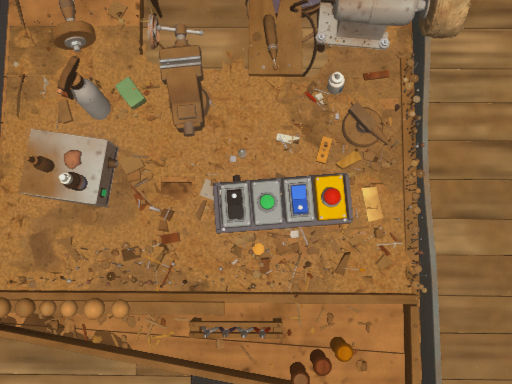

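View pics/scene0.png

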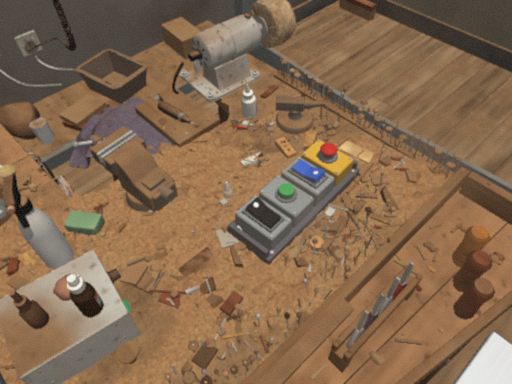

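The top view shows the row from left to right as mains (235,203), start (267,201), dust (299,200) and stop (331,197), with the box yawed about 0.067 rad. The scene view agrees, and the way over is clear. I'll turn the tool to align with the box, close the fingers and go above it.

>>> {"api": "step_arm", "payload": {
  "commands": [
    {"translation":[0,0,0],"roll":-0.11},
    {"translation":[0,0,0],"roll":-0.11},
    {"translation":[0,0,0],"roll":-0.11},
    {"translation":[0,0,0],"roll":-0.11},
    {"translation":[-22,-33,0],"roll":0},
    {"translation":[-22,-33,0],"roll":0},
    {"translation":[-22,-33,0],"roll":0},
    {"translation":[-22,-33,0],"roll":0},
    {"translation":[-22,-33,0],"roll":0},
    {"translation":[-22,-33,0],"roll":0},
    {"translation":[-22,-33,0],"roll":0},
    {"translation":[-22,-33,0],"roll":0},
    {"translation":[-22,-33,0],"roll":0},
    {"translation":[-22,-33,0],"roll":0},
    {"translation":[-22,-33,0],"roll":0},
    {"translation":[-22,-33,0],"roll":0},
    {"translation":[-22,-33,0],"roll":0},
    {"translation":[-22,-33,0],"roll":0},
    {"translation":[-22,-33,0],"roll":0},
    {"translation":[-22,-33,0],"roll":0}
  ],
  "fingers": 0
}}

```text
time: 2.67
tool_pos: [0.5788, -0.0143, 0.204]
tool_rot: [3.141, 0.0, -3.072]
contact_force: [1.4, 0.0, 0.4]
opening: 0.0005
grip_force: 0.0
```

```bash
python3 - <<'E'
from cell import *
import cv2
s=observe();print(s['time'],s['tool_pos'],s['tool_rot'],s['opening'])
im=read_camera('wrist');cv2.imwrite('pics/w1.png',im[:,:,::-1])
for n in ['mains_rocker_dot','dust_rocker_dot','start_button_top','stop_button_top']:
    r=search_frame('wrist',n);print(n,[([round(float(v),4) for v in d['at']],round(d['confidence'],2)) for d in r[:2]])
E
```

```text
2.6667 [ 0.57881813 -0.01434466  0.20395917] [ 3.14147222e+00  2.29239148e-04 -3.07169018e+00] 0.000515119744439026
mains_rocker_dot [([0.5634, -0.0129, 0.081], 0.76)]
dust_rocker_dot [([0.5746, -0.1472, 0.0752], 0.96)]
start_button_top [([0.5698, -0.0779, 0.0821], 0.8), ([0.571, -0.1396, 0.0628], 0.55)]
stop_button_top [([0.5821, -0.2169, 0.091], 0.98)]
```

View pics/w1.png

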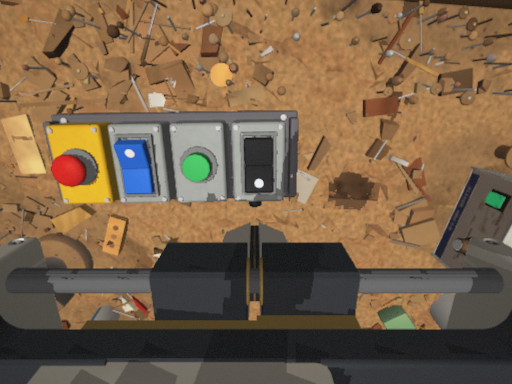

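The wrist view shows the mains dot at (259,183), the dust dot at (130,154) and the green button at (196,167). I'll turn those into positions.

```bash
python3 - <<'E'
from cell import *
import cv2,numpy as np
im=cv2.imread('pics/w1.png').astype(int)
c=get_calibration('wrist');K=c['camera_matrix'];T=np.array(c['world_from_camera']);K=np.array(K);print([k for k in c])
def p(u,v,z):
    d=np.linalg.inv(K)@[u,v,1];d=T[:3,:3]@[d[0],-d[1],-d[2]];o=T[:3,3];return (o+d*(z-o[2])/d[2]).round(4)
for (u,v) in [(259,183),(130,154)]:
    w=im[v-7:v+8,u-7:u+8].min(2)>170
    y,x=np.nonzero(w);u,v=u-7+x.mean(),v-7+y.mean();print(len(x),u,v,p(u,v,.085))
g=(im[140:195,175:220,1]>im[140:195,175:220,2]+60)
y,x=np.nonzero(g);print(175+x.mean(),140+y.mean(),p(175+x.mean(),140+y.mean(),.082))
print(p(69,170,.09))
for q in [(297,114),(55,120)]: print(p(*q,.025))
E
```

```text
['camera_matrix', 'world_from_camera']
63 258.6984126984127 182.96825396825398 [ 0.583  -0.0055  0.085 ]
60 129.25 152.93333333333334 [ 0.5588 -0.1475  0.085 ]
195.63939899833056 167.2771285475793 [ 0.5706 -0.0765  0.082 ]
[ 0.5809 -0.2117  0.09  ]
[0.5084 0.0377 0.025 ]
[ 0.5363 -0.2635  0.025 ]
```

>>> {"api": "step_arm", "payload": {
  "commands": [
    {"translation":[-5.5,7.6,20],"roll":0},
    {"translation":[0,0,30],"roll":0},
    {"translation":[0,0,30],"roll":0},
    {"translation":[0,0,22],"roll":0},
    {"translation":[0,0,8],"roll":0},
    {"translation":[0,0,4],"roll":0},
    {"translation":[0,0,4],"roll":0},
    {"translation":[0,0,4],"roll":0},
    {"translation":[0,0,3],"roll":0},
    {"translation":[0,0,2],"roll":0},
    {"translation":[0,0,0],"roll":0}
  ]
}}

```text
time: 3.83
tool_pos: [0.583, -0.0045, 0.0771]
tool_rot: [-3.142, 0.0, -3.071]
contact_force: [-0.1, 0.2, -0.0]
opening: 0.0007
grip_force: 0.0
```

>>> {"api": "step_arm", "payload": {
  "commands": [
    {"translation":[0,0,1.5],"roll":0},
    {"translation":[0,0,1],"roll":0},
    {"translation":[0,0,0.5],"roll":0},
    {"translation":[0,0,0],"roll":0}
  ]
}}

```text
time: 4.17
tool_pos: [0.5828, -0.0045, 0.0739]
tool_rot: [3.141, -0.0, -3.071]
contact_force: [-1.1, -0.1, 0.2]
opening: 0.0004
grip_force: 0.0
```

No stop force yet, so I'll keep going gently.

>>> {"api": "step_arm", "payload": {
  "commands": [
    {"translation":[0,0,1],"roll":0},
    {"translation":[0,0,1],"roll":0},
    {"translation":[0,0,0],"roll":0}
  ]
}}

```text
time: 4.42
tool_pos: [0.5827, -0.0045, 0.0717]
tool_rot: [3.141, -0.0, -3.071]
contact_force: [0.4, -0.5, -0.4]
opening: 0.0008
grip_force: 0.0
```

```bash
python3 - <<'E'
from cell import *
import cv2
s=observe();print(s['contact_force'],s['tool_pos'])
im=read_camera('scene');a=cv2.resize(im[110:270,200:380,::-1],None,fx=3,fy=3,interpolation=cv2.INTER_CUBIC);cv2.imwrite('pics/s2.png',a)
E
```

```text
[ 0.35186077 -0.46219608 -0.43990584] [ 0.58273711 -0.00448444  0.07170212]
```

View pics/s2.png

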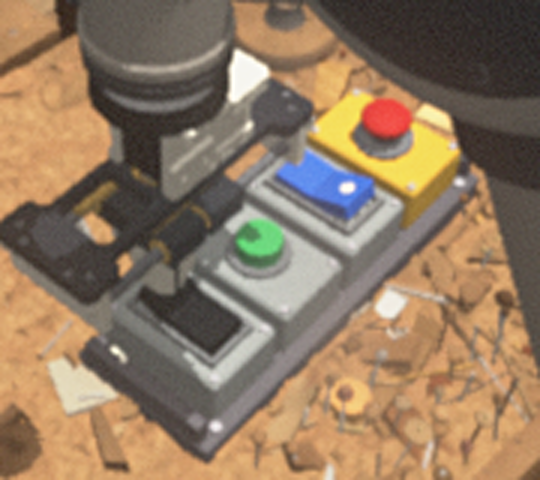

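The crop shows the finger on the far half of the black rocker (175,285), with no stop force felt yet. I'll continue in 1 mm steps.

>>> {"api": "step_arm", "payload": {
  "commands": [
    {"translation":[0,0,1],"roll":0},
    {"translation":[0,0,0],"roll":0}
  ]
}}

```text
time: 4.63
tool_pos: [0.5828, -0.0045, 0.0708]
tool_rot: [3.141, -0.0, -3.071]
contact_force: [-0.5, 0.6, 0.2]
opening: 0.0007
grip_force: 0.0
```

>>> {"api": "step_arm", "payload": {
  "commands": [
    {"translation":[0,0,1],"roll":0},
    {"translation":[0,0,0],"roll":0}
  ]
}}

```text
time: 4.8
tool_pos: [0.5828, -0.0045, 0.0698]
tool_rot: [3.141, -0.0, -3.071]
contact_force: [-0.4, -0.6, -0.3]
opening: 0.0008
grip_force: 0.0
```

>>> {"api": "step_arm", "payload": {
  "commands": [
    {"translation":[0,0,1],"roll":0},
    {"translation":[0,0,0],"roll":0}
  ]
}}

```text
time: 4.97
tool_pos: [0.5828, -0.0045, 0.0687]
tool_rot: [3.141, -0.0, -3.071]
contact_force: [-0.4, -0.3, -0.3]
opening: 0.0007
grip_force: 0.0
```

```bash
python3 - <<'E'
from cell import *
import cv2,numpy as np
w=read_camera('wrist')[:,:,::-1];s=read_camera('scene')[150:250,225:345,::-1];
cv2.imwrite('pics/w3.png',np.hstack([w[:,130:512],cv2.resize(s,(418,384),interpolation=cv2.INTER_CUBIC)]))
E
```

```text
(no output)
```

View pics/w3.png

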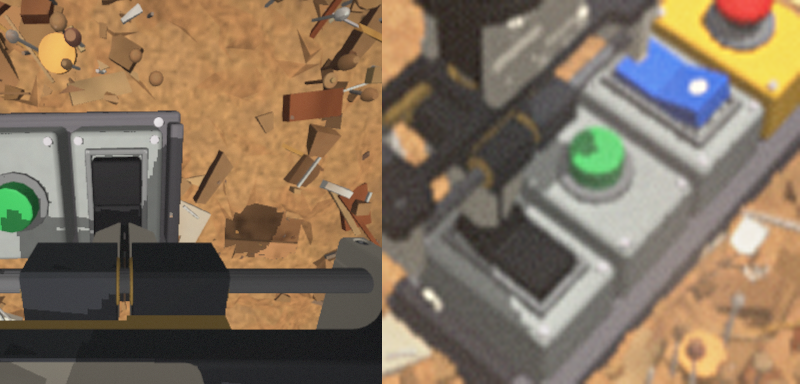

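The wrist half shows the tip at about (255,225) in full-image pixels, over the far half of the black rocker. I'll check where the reported TCP projects, and compare the rocker in the scene view before and after.

```bash
python3 - <<'E'
from cell import *
import cv2,numpy as np
def proj(c,P):
    k=get_calibration(c);T=np.linalg.inv(np.array(k['world_from_camera']));q=T[:3,:3]@P+T[:3,3];u=np.array(k['camera_matrix'])@[q[0],-q[1],-q[2]];return (u[:2]/u[2]).round(1)
t=np.array(observe()['tool_pos'])
print(t)
for dz in (0,.01,.02): print(proj('wrist',t+[0,0,dz]),proj('scene',t+[0,0,dz]))
a=cv2.imread('pics/scene0.png');b=read_camera('scene')[:,:,::-1]
f=lambda i:cv2.resize(i[180:250,230:300],(400,400),interpolation=cv2.INTER_CUBIC)
b=np.ascontiguousarray(f(b));p=(proj('scene',t)-[230,180])*400/70;cv2.circle(b,(int(p[0]),int(p[1])),3,(0,0,255),-1)
o=np.hstack([f(a),b]);cv2.imwrite('pics/cmp.png',np.clip(o.astype(float)*1.6,0,255).astype(np.uint8))
E
```

```text
[ 0.58283098 -0.00447598  0.06886461]
[252.6 223.1] [254.6 211.8]
[252.5 229.4] [254.5 208.7]
[252.4 236.4] [254.4 205.5]
```

View pics/cmp.png

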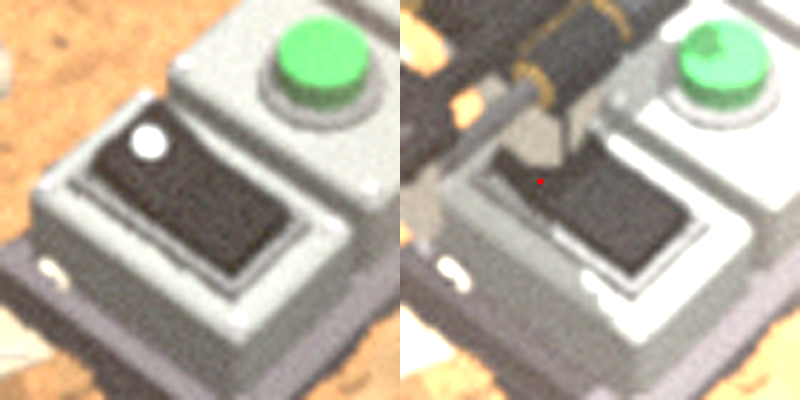

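The rocker looks unmoved: its near corner is at the same place in both halves (235,265). The visible tip sits above the projected TCP, so the true tip is probably higher than reported. I'll go down in small steps until I feel contact.

>>> {"api": "step_arm", "payload": {
  "commands": [
    {"translation":[0,0,1],"roll":0},
    {"translation":[0,0,1],"roll":0},
    {"translation":[0,0,0],"roll":0}
  ]
}}

```text
time: 5.37
tool_pos: [0.5827, -0.0045, 0.0667]
tool_rot: [3.141, -0.0, -3.071]
contact_force: [0.8, 0.5, -0.3]
opening: 0.0004
grip_force: 0.0
```

>>> {"api": "step_arm", "payload": {
  "commands": [
    {"translation":[0,0,1],"roll":0},
    {"translation":[0,0,1],"roll":0},
    {"translation":[0,0,0],"roll":0}
  ]
}}

```text
time: 5.62
tool_pos: [0.5831, -0.0045, 0.065]
tool_rot: [3.142, 0.001, -3.071]
contact_force: [0.8, -0.2, 1.8]
opening: 0.0003
grip_force: 0.6
```

```bash
python3 - <<'E'
from cell import *
import numpy as np
f=[]
for i in range(4):
    read_camera('scene');s=observe();f.append(s['contact_force'])
print(np.mean(f,0),s['torque'],s['tool_pos'])
E
```

```text
[0.27549424 0.29498108 0.53417284] [ 0.12493406 -0.04753758  0.00850088] [ 0.58303101 -0.0044902   0.06504307]
```

>>> {"api": "step_arm", "payload": {
  "commands": [
    {"translation":[0,0,1],"roll":0},
    {"translation":[0,0,1],"roll":0}
  ]
}}

```text
time: 5.98
tool_pos: [0.5831, -0.0045, 0.0631]
tool_rot: [-3.142, 0.001, -3.071]
contact_force: [0.1, 0.2, 2.1]
opening: 0.0003
grip_force: 0.8
```

>>> {"api": "step_arm", "payload": {
  "commands": [
    {"translation":[0,0,1],"roll":0},
    {"translation":[0,0,1],"roll":0}
  ]
}}

```text
time: 6.15
tool_pos: [0.583, -0.0045, 0.0609]
tool_rot: [3.142, 0.0, -3.071]
contact_force: [0.8, 0.8, 2.3]
opening: 0.0003
grip_force: 0.8
```

>>> {"api": "step_arm", "payload": {
  "commands": [
    {"translation":[0,0,1],"roll":0},
    {"translation":[0,0,1],"roll":0}
  ]
}}

```text
time: 6.32
tool_pos: [0.583, -0.0045, 0.0588]
tool_rot: [3.142, 0.0, -3.071]
contact_force: [0.3, 0.3, 2.1]
opening: 0.0009
grip_force: 0.9
```

The force holds at a steady 2 N, so the rocker is moving. The closed tips sit about 20 mm higher than the reported TCP. I'll continue to the stop.

>>> {"api": "step_arm", "payload": {
  "commands": [
    {"translation":[0,0,1],"roll":0},
    {"translation":[0,0,1],"roll":0}
  ]
}}

```text
time: 6.48
tool_pos: [0.583, -0.0045, 0.0568]
tool_rot: [3.142, 0.0, -3.071]
contact_force: [1.0, 0.2, 1.5]
opening: 0.0002
grip_force: 0.9
```

>>> {"api": "step_arm", "payload": {
  "commands": [
    {"translation":[0,0,1],"roll":0},
    {"translation":[0,0,1],"roll":0}
  ]
}}

```text
time: 6.65
tool_pos: [0.583, -0.0045, 0.0549]
tool_rot: [3.142, 0.0, -3.071]
contact_force: [1.7, -0.1, 1.5]
opening: 0.0005
grip_force: 1.0
```

>>> {"api": "step_arm", "payload": {
  "commands": [
    {"translation":[0,0,1],"roll":0}
  ]
}}

```text
time: 6.73
tool_pos: [0.5831, -0.0045, 0.0543]
tool_rot: [-3.142, 0.001, -3.071]
contact_force: [-1.9, 0.4, 12.7]
opening: 0.0004
grip_force: 6.6
```

>>> {"api": "step_arm", "payload": {
  "commands": [
    {"translation":[0,0,0.5],"roll":0},
    {"translation":[0,0,0],"roll":0}
  ]
}}

```text
time: 6.9
tool_pos: [0.5831, -0.0045, 0.0543]
tool_rot: [-3.141, 0.001, -3.071]
contact_force: [-1.0, 0.5, 8.2]
opening: 0.0004
grip_force: 4.2
```

>>> {"api": "step_arm", "payload": {
  "commands": [
    {"translation":[0,0,-20],"roll":0},
    {"translation":[0,0,-30],"roll":0},
    {"translation":[8.5,-35.4,0],"roll":0},
    {"translation":[8.5,-35.4,0],"roll":0},
    {"translation":[8.5,-35.4,0],"roll":0},
    {"translation":[8.5,-35.4,0],"roll":0},
    {"translation":[0,0,0],"roll":0}
  ]
}}

```text
time: 7.48
tool_pos: [0.5573, -0.1539, 0.1029]
tool_rot: [-3.14, -0.002, -3.076]
contact_force: [-0.0, 0.3, -0.3]
opening: 0.0006
grip_force: 0.0
```

```bash
python3 - <<'E'
from cell import *
import cv2,numpy as np
s=observe();print(s['time'],s['tool_pos'])
w=read_camera('wrist')[:,:,::-1];b=read_camera('scene')[:,:,::-1]
cv2.imwrite('pics/p4.png',np.hstack([cv2.resize(w[60:300],(400,188)) if 0 else cv2.resize(w,(400,300)),cv2.resize(b[140:260,220:380],(400,300),interpolation=cv2.INTER_CUBIC)]))
E
```

```text
7.4833 [ 0.55733115 -0.15392041  0.10294221]
```

View pics/p4.png

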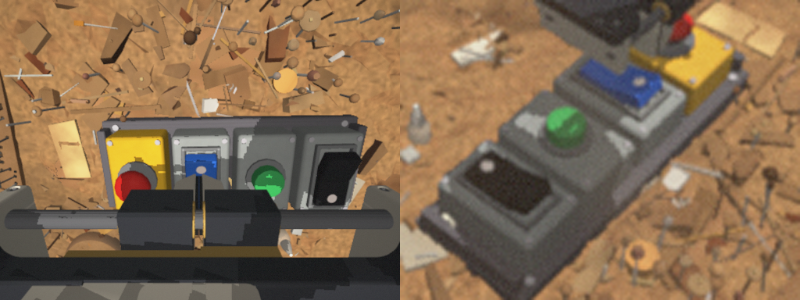

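Mains is over: its near half is raised and the dot half is level (485,165). The tip is above the dust dot. I'll settle, then press.

>>> {"api": "step_arm", "payload": {
  "commands": [
    {"translation":[0,0,15],"roll":0},
    {"translation":[0,0,14],"roll":0},
    {"translation":[0,0,5],"roll":0},
    {"translation":[0,0,0],"roll":0}
  ]
}}

```text
time: 7.92
tool_pos: [0.5579, -0.1464, 0.0678]
tool_rot: [3.14, -0.003, -3.07]
contact_force: [0.1, -0.2, -0.6]
opening: 0.0005
grip_force: 0.0
```

>>> {"api": "step_arm", "payload": {
  "commands": [
    {"translation":[0,0,2],"roll":0},
    {"translation":[0,0,2],"roll":0},
    {"translation":[0,0,2],"roll":0},
    {"translation":[0,0,2],"roll":0},
    {"translation":[0,0,2],"roll":0},
    {"translation":[0,0,1],"roll":0},
    {"translation":[0,0,1],"roll":0}
  ]
}}

```text
time: 8.5
tool_pos: [0.5588, -0.1482, 0.0574]
tool_rot: [3.142, 0.0, -3.072]
contact_force: [-1.5, 0.3, 2.3]
opening: 0.0002
grip_force: 0.8
```

>>> {"api": "step_arm", "payload": {
  "commands": [
    {"translation":[0,0,1],"roll":0}
  ]
}}

```text
time: 8.58
tool_pos: [0.5589, -0.1482, 0.0564]
tool_rot: [3.142, 0.0, -3.072]
contact_force: [-0.9, 0.9, 1.7]
opening: 0.0005
grip_force: 0.8
```

>>> {"api": "step_arm", "payload": {
  "commands": [
    {"translation":[0,0,1],"roll":0},
    {"translation":[0,0,0],"roll":0}
  ]
}}

```text
time: 8.75
tool_pos: [0.5588, -0.1482, 0.0552]
tool_rot: [3.142, -0.0, -3.072]
contact_force: [0.0, -1.0, 1.2]
opening: 0.0002
grip_force: 0.2
```

>>> {"api": "step_arm", "payload": {
  "commands": [
    {"translation":[0,0,1],"roll":0}
  ]
}}

```text
time: 8.83
tool_pos: [0.559, -0.1482, 0.0545]
tool_rot: [-3.142, 0.0, -3.072]
contact_force: [-1.0, -1.0, 3.1]
opening: 0.0007
grip_force: 1.3
```

>>> {"api": "step_arm", "payload": {
  "commands": [
    {"translation":[0,0,0.5],"roll":0},
    {"translation":[0,0,0],"roll":0}
  ]
}}

```text
time: 9.0
tool_pos: [0.559, -0.1482, 0.0544]
tool_rot: [-3.141, 0.0, -3.071]
contact_force: [-1.9, 0.4, 4.9]
opening: 0.0006
grip_force: 2.5
```

>>> {"api": "step_arm", "payload": {
  "commands": [
    {"translation":[0,0,0.7],"roll":0},
    {"translation":[0,0,0],"roll":0}
  ]
}}

```text
time: 9.17
tool_pos: [0.559, -0.1482, 0.0543]
tool_rot: [-3.141, 0.001, -3.071]
contact_force: [-3.7, 0.4, 9.6]
opening: 0.0001
grip_force: 4.7
```

>>> {"api": "step_arm", "payload": {
  "commands": [
    {"translation":[0,0,-20],"roll":0},
    {"translation":[0,0,-30],"roll":0},
    {"translation":[-5.7,23.3,0],"roll":0},
    {"translation":[-5.7,23.3,0],"roll":0},
    {"translation":[-5.6,23.4,0],"roll":0},
    {"translation":[0,0,0],"roll":0},
    {"translation":[0,0,0],"roll":0},
    {"translation":[0,0,0],"roll":0}
  ]
}}

```text
time: 9.83
tool_pos: [0.571, -0.0774, 0.1031]
tool_rot: [-3.141, 0.0, -3.071]
contact_force: [0.2, -0.3, 0.1]
opening: 0.0001
grip_force: 0.0
```

```bash
python3 - <<'E'
from cell import *
import cv2,numpy as np
s=observe();print(s['time'],s['tool_pos'])
w=read_camera('wrist')[:,:,::-1];b=read_camera('scene')[:,:,::-1]
cv2.imwrite('pics/p5.png',np.hstack([cv2.resize(w,(400,300)),cv2.resize(b[140:260,220:380],(400,300),interpolation=cv2.INTER_CUBIC)]))
E
```

```text
9.8333 [ 0.57099698 -0.07740868  0.10307398]
```

View pics/p5.png

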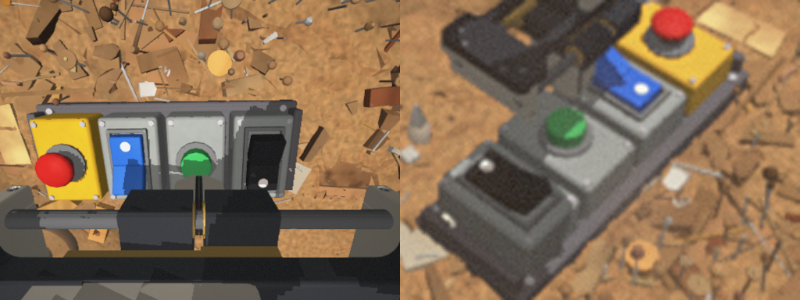

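Both rockers are on: the blue dot half is level (642,90) and its far half is raised. The tool is over the green button (567,125). Now I'll press start.

>>> {"api": "step_arm", "payload": {
  "commands": [
    {"translation":[0,0,20],"roll":0},
    {"translation":[0,0,15],"roll":0},
    {"translation":[0,0,5],"roll":0},
    {"translation":[0,0,3],"roll":0},
    {"translation":[0,0,2],"roll":0},
    {"translation":[0,0,2],"roll":0},
    {"translation":[0,0,1],"roll":0},
    {"translation":[0,0,1],"roll":0},
    {"translation":[0,0,0],"roll":0}
  ]
}}

```text
time: 10.68
tool_pos: [0.5712, -0.0776, 0.0548]
tool_rot: [-3.141, 0.001, -3.071]
contact_force: [-2.6, -2.1, 5.2]
opening: 0.0005
grip_force: 2.3
```

>>> {"api": "step_arm", "payload": {
  "commands": [
    {"translation":[0,0,1],"roll":0},
    {"translation":[0,0,0],"roll":0}
  ]
}}

```text
time: 10.85
tool_pos: [0.5714, -0.0775, 0.0536]
tool_rot: [-3.141, 0.001, -3.071]
contact_force: [-2.6, -2.8, 4.8]
opening: 0.0005
grip_force: 2.6
```

>>> {"api": "step_arm", "payload": {
  "commands": [
    {"translation":[0,0,1],"roll":0},
    {"translation":[0,0,0.5],"roll":0},
    {"translation":[0,0,0],"roll":0}
  ]
}}

```text
time: 11.1
tool_pos: [0.5714, -0.0775, 0.0533]
tool_rot: [-3.141, 0.002, -3.071]
contact_force: [-5.5, -3.2, 12.4]
opening: 0.0004
grip_force: 7.0
```

>>> {"api": "step_arm", "payload": {
  "commands": [
    {"translation":[0,0,0.7],"roll":0},
    {"translation":[0,0,0],"roll":0}
  ]
}}

```text
time: 11.27
tool_pos: [0.5715, -0.0775, 0.0533]
tool_rot: [-3.14, 0.002, -3.071]
contact_force: [-7.3, -2.3, 18.6]
opening: 0.0005
grip_force: 9.2
```

The button is at its hard stop. I'll hold it for about a second, then lift off.

>>> {"api": "step_arm", "payload": {
  "commands": [
    {"translation":[0,0,0],"roll":0},
    {"translation":[0,0,0],"roll":0},
    {"translation":[0,0,0],"roll":0},
    {"translation":[0,0,0],"roll":0},
    {"translation":[0,0,0],"roll":0},
    {"translation":[0,0,0],"roll":0},
    {"translation":[0,0,0],"roll":0},
    {"translation":[0,0,0],"roll":0},
    {"translation":[0,0,0],"roll":0},
    {"translation":[0,0,0],"roll":0},
    {"translation":[0,0,-5],"roll":0},
    {"translation":[0,0,-15],"roll":0},
    {"translation":[0,0,-30],"roll":0},
    {"translation":[0,0,-35],"roll":0},
    {"translation":[0,0,-35],"roll":0},
    {"translation":[0,0,-25],"roll":0},
    {"translation":[0,0,0],"roll":0},
    {"translation":[0,0,0],"roll":0},
    {"translation":[0,0,0],"roll":0}
  ]
}}

```text
time: 12.85
tool_pos: [0.5705, -0.0766, 0.1948]
tool_rot: [3.14, -0.001, -3.071]
contact_force: [-0.4, 1.1, -0.4]
opening: 0.0004
grip_force: 0.0
```

```bash
python3 - <<'E'
from cell import *
import cv2,numpy as np
w=read_camera('wrist')[:,:,::-1];b=read_camera('scene')[:,:,::-1]
cv2.imwrite('pics/p6.png',np.hstack([cv2.resize(w,(400,300)),cv2.resize(b[110:270,200:400],(400,320),interpolation=cv2.INTER_CUBIC)[:300]]))
E
```

```text
(no output)
```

View pics/p6.png

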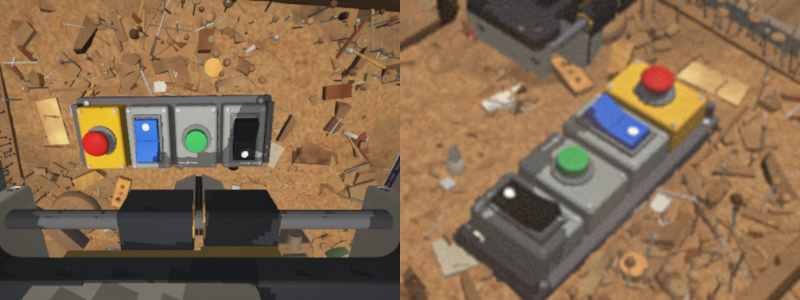

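Both rockers are on, the green button (572,160) is out again, the mushroom is untouched, and the bystanders in view are in place.

```bash
python3 -c "from cell import *; print(hand_in())"
```

```text
the job is handed in; nothing more can be done
None
```

The job is handed in at about 13 s: mains rocker on, then dust rocker on, then start pressed to its stop, held for about a second and released; the red emergency stop was not pressed, and the hand-in call did not return a verdict.

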